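# Shake heel plugs over the warming tray

## Robot

A 7-joint arm with a two-finger parallel gripper is mounted at the origin on the work surface. World frame = base frame: x ahead of the robot, y to its left, z up, the work surface at z = 0. Lengths are in mm, angles in degrees, forces in N, time in s.
With the tool pointing down it reaches from about 350 to 900 mm from the base axis. Payload 7.2 kg.
Tool frame: the origin (TCP) lies at the centre of the arm's flange, where the gripper is bolted on; the fingertips stand 182 mm ahead of it and the grasp point (between the pads) lies 163 mm ahead of it; x points along the fingers, z is the direction in which the jaws open and shut, and the axes are right-handed (so a half turn about x gives the same grasp; the last joint's range is limited). The gripper opens to 88 mm and grips with 3 to 60 N. Pads are 20 mm wide; open, the fingers measure 115 mm over their backs; the gripper's body (75 mm by 178 mm) begins 61 mm behind the grasp point.
Start: joints at [-78.449, 23.554, -0.728, 91.456, 0.321, 64.991, -4.71], TCP at [166.595, 602.386, 404.653] pointing down, gripper open.
Joint ranges: [-169.25, 169.25], [-16.82, 113.86], [-84.01, 82.57], [7.8, 145.47], [-59.2, 239.2], [7.22, 106.19], [-163.78, 163.78]. Speed limits (degrees/s): [136.94, 136.94, 172.46, 172.46, 180, 180, 180].

## Interface

Orientations are given as [roll, pitch, yaw] about the fixed x, y, z axes, in that order (R = Rz(yaw) Ry(pitch) Rx(roll)).
In Python, from rig import ctrl, viewer gives the robot as it stands.
- The arm moves only by the shell command python3 -m creep 'ROWS' [FORCE]. ROWS is JSON, a list of rows, each a list of 7 numbers: the shift along the world's x, y, z in mm, then the turn, a rotation vector about the world's x, y, z in rad, then the opening, from 0 (shut) to 1 (fully open). In form: [[dx, dy, dz, ax, ay, az, grip], ...]. A call has exactly 8 rows; each row shifts and turns the commanded pose from where the row before left it; what a row does not reach is not made up. A row lasts 1/12 s, in which the tool goes at most 41.7 mm and 7.16 degrees, less where a joint would pass 70% of its speed; a pose out of reach is approached as far as the arm can. A call with a gripper value outside its range is refused whole. The fingers move at their own pace and stop on an object; FORCE is the grip in N (left out, the last holds). Time passes only in rows, so rows that do not move let the fingers close, or fill a call up. It gives the time, the measured TCP pose, the force and the opening at its end, in the units of the state.
- ctrl.state(): the state, without advancing time (a new reading comes with each control period).
- viewer.grab_frame(name): name is "side" or "top" or "wrist"; returns a dict with "img" (480x640x3 uint8, red, green, blue), "fx", "fy", "cx", "cy" (pixels), "T" (4x4, takes a point from camera to world coordinates); the wrist camera has in their place "tool_from_camera" (4x4, takes a point from camera to tool coordinates, whose origin is the TCP and whose axes are the tool frame's). Camera axes: x right, y down, z forward; pixel columns grow to the right and rows downward; lengths in mm; the calibration is good to about 2 mm. A picture is of the moment at which its call begins: read the wrist's pose just before it. There is no depth.
- ctrl.sign_off(): hands the job in, once; it reports no verdict.
The state is a dict: "time": time; "joints": joint angles; "joint_velocities": joint speeds; "joint_efforts": joint torques, N m; "position": TCP position; "tcp_rot": TCP orientation; "force": force on the tool from outside, world axes, zero at the start; "wrist_torque": the same for the moment, N m; "width": opening from 0.0 (shut) to 1.0 (fully open).
Only numpy, scipy, OpenCV 4.12 (cv2) and the standard library are available. Lean on these libraries where they do the work, as an engineer would, in place of code of your own. Each camera call takes 0.05 s, during which the arm holds its last target. There are 200 camera calls.

## Task

Pick up the shaker from its green mat without spilling and shake all eight orange heel plugs out of it over the warming tray, spread evenly so that each of the three bays gets at least two. Do not handle the plugs with the fingers; then stand the empty shaker upright back on its mat, without disturbing the polish tin, the glue jar or the primer bottle.

Things in the scene. Friction and masses are not known exactly. Their poses are not given: they have to be found in the camera images.
- tray: Warming tray screwed to the bench, 170 (x) x 310 mm (y), grey floor 20 mm and rim 52 mm above the bench. Origin: centre of its underside, z up. Two 4 mm dividers at y = +51.5 and -51.5 mm (tops 46 mm above the bench) make three bays along y, each 99 mm (y) x 162 mm (x) inside. It may stand left or right of the robot, turned up to 0.3 rad.
- mat: Green parking mat fixed on the bench, 230 x 110 x 4 mm, long side along its x. Origin: centre of its underside (its top is 4 mm above). The shaker starts standing on it, nearly lined up with it, its mouth towards the mat's -x end (roughly towards the robot).
- shaker: Blue chute-shaped hand shaker, 0.18 to 0.29 kg empty. Origin: centre of its underside, x along the chute, z up. Straight channel 180 mm long, 34 mm wide outside, 26 mm inside, floor 4 mm thick, walls up to 30 mm above the origin; shut at +x, open at the mouth (-x), open on top save for a roof 56 mm long at the middle, 30 to 34 mm above the origin.
- shaker_grip (a point): Middle of the black grip block on the shaker's roof, 62 mm above the shaker's origin. The block is 46 mm along x, 28 mm wide across y (grip it across y), and reaches from 34 to 88 mm above the shaker's origin. Axes as the shaker's.
- shaker_mouth (a point): Middle of the channel floor's front edge at the open mouth (no lip): 90 mm from the shaker's origin towards -x, 4 mm above it. Plugs stay put while the chute is level and moved smoothly. Mouth down, they slide out on their own from a slope of 24 to 35 degrees (friction varies); at 20 degrees each quick 10 to 15 mm shake along the chute brings them on by about 5 to 40 mm.
- bay_a (a point): Centre of the tray floor in its +y bay (tray y = 102 mm, 20 mm above the bench). Axes as the tray's.
- bay_b (a point): Centre of the tray floor in its middle bay (tray y = 0 mm, 20 mm above the bench). Axes as the tray's.
- bay_c (a point): Centre of the tray floor in its -y bay (tray y = -102 mm, 20 mm above the bench). Axes as the tray's.
- plug1: One of eight orange rubber heel plugs, flat discs 20 mm in diameter and 14 mm high, 12 g. Origin: centre of its underside as it starts. They start flat in the shaker's channel in one row, 20.5 mm apart, numbered from the shut end: this is number 1.
- plug2: One of eight orange rubber heel plugs, flat discs 20 mm in diameter and 14 mm high, 12 g. Origin: centre of its underside as it starts. They start flat in the shaker's channel in one row, 20.5 mm apart, numbered from the shut end: this is number 2.
- plug3: One of eight orange rubber heel plugs, flat discs 20 mm in diameter and 14 mm high, 12 g. Origin: centre of its underside as it starts. They start flat in the shaker's channel in one row, 20.5 mm apart, numbered from the shut end: this is number 3.
- plug4: One of eight orange rubber heel plugs, flat discs 20 mm in diameter and 14 mm high, 12 g. Origin: centre of its underside as it starts. They start flat in the shaker's channel in one row, 20.5 mm apart, numbered from the shut end: this is number 4.
- plug5: One of eight orange rubber heel plugs, flat discs 20 mm in diameter and 14 mm high, 12 g. Origin: centre of its underside as it starts. They start flat in the shaker's channel in one row, 20.5 mm apart, numbered from the shut end: this is number 5.
- plug6: One of eight orange rubber heel plugs, flat discs 20 mm in diameter and 14 mm high, 12 g. Origin: centre of its underside as it starts. They start flat in the shaker's channel in one row, 20.5 mm apart, numbered from the shut end: this is number 6.
- plug7: One of eight orange rubber heel plugs, flat discs 20 mm in diameter and 14 mm high, 12 g. Origin: centre of its underside as it starts. They start flat in the shaker's channel in one row, 20.5 mm apart, numbered from the shut end: this is number 7.
- plug8: One of eight orange rubber heel plugs, flat discs 20 mm in diameter and 14 mm high, 12 g. Origin: centre of its underside as it starts. They start flat in the shaker's channel in one row, 20.5 mm apart, numbered from the shut end: this is number 8 (nearest the mouth, about 22 mm inside it).
- polish: Loose polish tin, 72 mm in diameter and 50 mm high, beyond the middle of the work area. Leave alone. Beyond it, near the far edge of the bench, stand two fixed brown shoes, 95 mm high. Origin: centre of underside.
- primer: Loose green primer bottle, 60 mm in diameter and 150 mm high, on the left. Leave alone. Origin: centre of underside.
- glue: Loose glue jar with red label, 70 mm in diameter and 90 mm high, on the right. Leave alone. Origin: centre of underside.
Mind the look-alikes: they are no part of the job. Several things look just like the shaker: the one meant starts farthest from the robot's base.

How it is judged:
By the outcome, as a careful person would: the job done as asked, in the order asked, and still so for the second after the job is handed in, with the robot touching nothing.
It also fails if it takes over 64 s, if anything falls off the work surface, if the arm or the gripper's body presses on something with over 40 N, if the wrist force passes 120 N, or if a joint passes its speed limit or range.

## Working session

There is one attempt and no reset: what is moved stays moved. The work goes in short steps, Python scripts to look and compute and a shell command to move; the robot and the scene stay as the last step left them, time stands still between calls to the robot, and variables do not carry over. Pictures are saved under pics/ and viewed, about 8 in all and at most 12, crops included, and the job is handed in when it is done.

```bash
mkdir -p pics; ls
python3 - <<'E'
from rig import ctrl, viewer
import cv2,json
s=ctrl.state();print(s)
for n in("top","side"):
    f=viewer.grab_frame(n);cv2.imwrite(f"pics/{n}0.png",f["img"][:,:,::-1]);print(n,f["fx"],f["fy"],f["cx"],f["cy"],f["T"])
E
```

```text
pics
{'time': 0.0, 'joints': array([-78.45101388,  23.59902756,  -0.73075853,  91.50318991,
         0.32144051,  64.98977382,  -4.71008811]), 'joint_velocities': array([ 0.03317431, -0.00022552, -0.04690708,  0.08061311,  0.04729149,
        0.01272019,  0.01258643]), 'joint_efforts': array([ 1.48899380e-04, -5.87938571e+01,  6.41952697e-01, -2.91079223e+01,
       -5.37603220e-02,  1.82970014e-02,  1.34306015e-04]), 'position': array([166.51161298, 602.19013053, 403.82552492]), 'tcp_rot': array([-176.21655955,   89.91005636, -101.66962511]), 'force': array([-0.17059665,  0.19706507, -0.49583951]), 'wrist_torque': array([-0.03261622, -0.00676283, -0.04157687]), 'width': 1.0005502873601166}
top 463.1975168717699 463.1975168717699 323.0213419203727 244.9182635271879 [[-1.04467247e-02 -9.98139495e-01  6.00700760e-02  3.77749567e+02]
 [-9.99938971e-01  1.06437346e-02  2.96062155e-03 -9.59275818e+00]
 [-3.59448324e-03 -6.00354811e-02 -9.98189772e-01  1.21795040e+03]
 [ 0.00000000e+00  0.00000000e+00  0.00000000e+00  1.00000000e+00]]
side 587.8903069765892 587.8903069765892 324.81525197537434 250.97469367546952 [[-9.98289462e-01 -1.74627772e-02  5.57960713e-02  3.83403827e+02]
 [-5.56586027e-02  5.75990735e-01 -8.15559191e-01  1.40184122e+03]
 [-1.78960917e-02 -8.17269677e-01 -5.75977435e-01  1.08283405e+03]
 [ 0.00000000e+00  0.00000000e+00  0.00000000e+00  1.00000000e+00]]
```

View pics/top0.png

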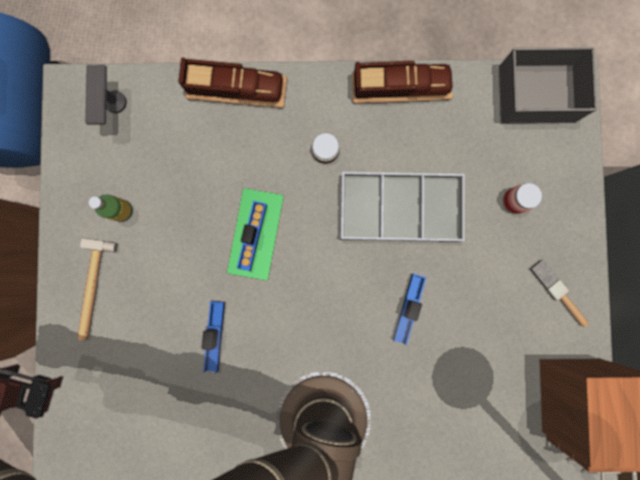

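View pics/side0.png

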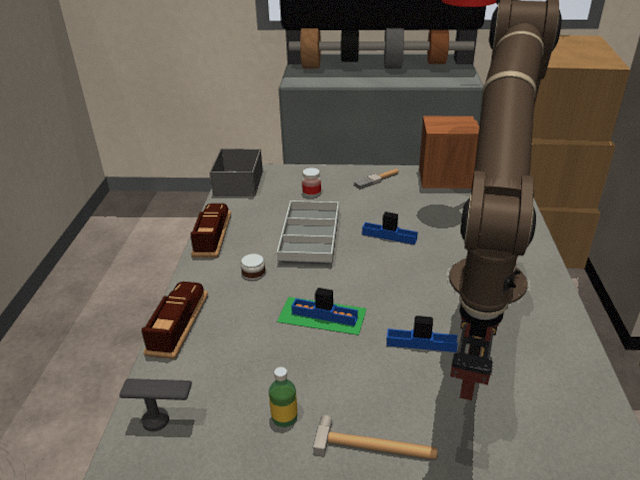

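The top view shows the meant shaker on the green mat around (253,236) with plugs in it. The tray spans (341,173) to (465,241), the polish tin is at (325,148), the glue at (523,198) and the primer at (115,208). The look-alikes are at (214,336) and (409,309).

```bash
cat > h.py <<'E'
import numpy as np,cv2
from rig import ctrl,viewer
from scipy.spatial.transform import Rotation as R
def ray(f,u,v,z,T=None):
    T=f["T"] if T is None else T
    d=T[:3,:3]@np.array([(u-f["cx"])/f["fx"],(v-f["cy"])/f["fy"],1]);o=T[:3,3]
    return (o+d*(z-o[2])/d[2])
def proj(f,p,T=None):
    T=f["T"] if T is None else T
    q=T[:3,:3].T@(np.array(p)-T[:3,3]);return np.array([f["cx"]+f["fx"]*q[0]/q[2],f["cy"]+f["fy"]*q[1]/q[2]])
def tool():
    s=ctrl.state();T=np.eye(4);T[:3,:3]=R.from_euler('xyz',s["tcp_rot"],degrees=True).as_matrix();T[:3,3]=s["position"];return T
E
python3 - <<'E'
from h import *
f=viewer.grab_frame("top");im=f["img"];hsv=cv2.cvtColor(im,cv2.COLOR_RGB2HSV)
def rect(m,z,name):
    c=max(cv2.findContours(m,0,2)[0],key=cv2.contourArea);P=np.array([ray(f,u,v,z)[:2] for u,v in c[:,0]],np.float32)
    print(name,cv2.minAreaRect(P),cv2.boxPoints(cv2.minAreaRect(P)).round().tolist())
g=cv2.inRange(hsv,(45,120,120),(75,255,255));rect(g,4,"mat")
b=cv2.inRange(hsv,(105,130,60),(125,255,255));b2=b*0;b2[180:290,225:290]=b[180:290,225:290];rect(cv2.morphologyEx(b2,cv2.MORPH_CLOSE,np.ones((7,7))),34,"shaker")
k=cv2.inRange(hsv,(0,0,0),(180,255,60));k2=k*0;k2[215:255,235:265]=k[215:255,235:265];rect(k2,92,"grip")
for n,p,z in[("tray",(341,173),52),("",(464,174),52),("",(465,241),52),("",(341,240),52),("polish",(325,148),50),("primer",(96,203),150),("glue",(529,196),90)]:print(n,ray(f,*p,z).round())
R0=tool()[:3,:3];print(R0.round(3))
E
```

```text
mat ((482.5005187988281, 173.24786376953125), (101.41751861572266, 221.4123077392578), 78.99398040771484) [[364.0, 145.0], [581.0, 102.0], [601.0, 202.0], [384.0, 244.0]]
shaker ((475.19720458984375, 177.42401123046875), (33.66035461425781, 173.0118865966797), 75.85301971435547) [[387.0, 182.0], [555.0, 140.0], [563.0, 173.0], [395.0, 215.0]]
grip ((473.61297607421875, 174.51007080078125), (27.907678604125977, 39.2451286315918), 75.96034240722656) [[451.0, 166.0], [489.0, 156.0], [496.0, 183.0], [458.0, 193.0]]
tray [631. -54.  52.]
 [ 625. -366.   52.]
 [ 454. -364.   52.]
 [460. -52.  52.]
polish [696. -14.  50.]
primer [545. 521. 150.]
glue [ 560. -512.   90.]
[[-0.    -0.964  0.267]
 [-0.001  0.267  0.964]
 [-1.    -0.    -0.001]]
```

```bash
python3 -m creep '[[12,-16,0,0,0,0,1],[20,-28,0,0,0,0.006,1],[20,-28,0,0,0,0.006,1],[20,-28,0,0,0,0.006,1],[20,-28,0,0,0,0.006,1],[20,-28,0,0,0,0,1],[20,-28,0,0,0,0,1],[20,-28,0,0,0,0,1]]' 50; python3 -m creep '[[20,-28,0,0,0,0,1],[20,-28,-10,0,0,0,1],[20,-28,-10,0,0,0,1],[20,-28,-10,0,0,0,1],[20,-28,-10,0,0,0,1],[20,-28,-10,0,0,0,1],[20,-28,-10,0,0,0,1],[15,-20,-10,0,0,0,1]]'
python3 - <<'E'
from h import *
T=tool();f=viewer.grab_frame("wrist");print(T.round(3).tolist());print({k:(v.tolist() if hasattr(v,'tolist') else v) for k,v in f.items() if k!='img'})
Tc=T@f["tool_from_camera"]
print(proj(f,[474,176,92],Tc))
cv2.imwrite("pics/w1.png",f["img"][:,:,::-1])
E
```

```text
time: 0.82
position: [319.3, 388.8, 404.6]
tcp_rot: [126.8, 90.0, -157.3]
force: [1.2, 0.0, 0.2]
width: 1.002
time: 1.48
position: [474.8, 171.5, 334.3]
tcp_rot: [-123.4, 90.0, -47.6]
force: [0.2, 0.8, 0.0]
width: 1.001
[[0.001, -0.969, 0.245, 474.803], [-0.001, 0.245, 0.969, 171.537], [-1.0, -0.001, -0.0, 334.279], [0.0, 0.0, 0.0, 1.0]]
{'fx': 376.3410976263211, 'fy': 376.3410976263211, 'cx': 319.6301418400366, 'cy': 244.16066446900757, 'tool_from_camera': [[-0.000626920856713657, -0.24497715049496038, 0.9695286497600812, 19.639291625343336], [-0.00015167733208020014, -0.9695288058396341, -0.24497728801086266, 66.89252328608364], [0.9999997919820903, -0.00030063689024610704, 0.0005706603489578589, -1.0072571761112759], [0.0, 0.0, 0.0, 1.0]]}
[327.94116223 257.69305968]
```

View pics/w1.png

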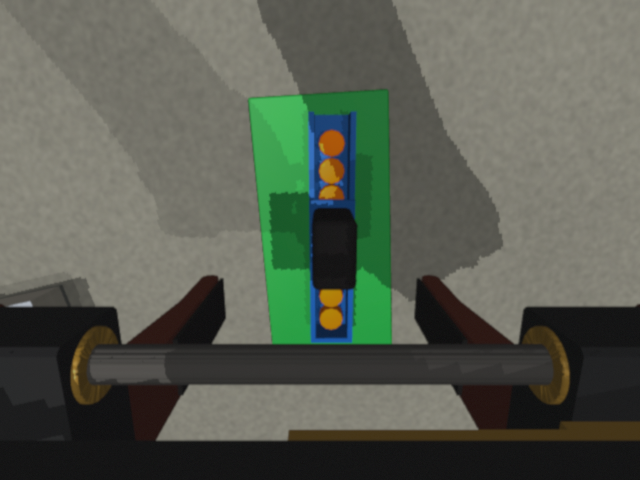

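The wrist view shows the mouth end at the top of the image, around (331,113), with plug 8 at (332,143). The grip block spans (313 to 357, 208 to 290). The chute is parallel to the tool's y axis and about 8 mm off in jaw direction.

Run:
```python
from h import *
T=tool();f=viewer.grab_frame("wrist");Tc=T@f["tool_from_camera"]
inv=lambda p:(T[:3,:3].T@(p-T[:3,3])).round(1)
for n,u,v,z in[("far top edge",335,290,92),("near bottom",335,208,38),("L",314,250,92),("R",357,250,92),("mouthL",310,113,34),("mouthR",355,113,34),("plug8",332,143,22)]:
    p=ray(f,u,v,z,Tc);print(n,p.round(1),inv(p))
for z in(92,60,38):
  print([proj(f,T[:3,3]*[1,1,0]+T[:3,1]*a+T[:3,2]*8.4+[0,0,z],Tc).round() for a in(23,-23)])
```

```text
far top edge [496.6 170.9  92. ] [240.7 -18.5   8.7]
near bottom [455.1 183.2  38. ] [294.6  24.8  10.5]
L [468.3 164.7  92. ] [240.7   7.4  -4.3]
R [474.8 190.1  92. ] [240.6   7.4  21.8]
mouthL [386.  182.3  34. ] [298.6  91.5  -7.6]
mouthR [393.9 212.9  34. ] [298.5  91.4  24. ]
plug8 [409.6 192.7  22. ] [310.6  71.3   8.4]
[array([337., 224.]), array([336., 296.])]
[array([335., 215.]), array([334., 279.])]
[array([334., 210.]), array([333., 270.])]
```

```bash
python3 -m creep '[[0,4,-5,0,0,0,1],[-1,5,-12,0,0,0,1],[0,0,-20,0,0,0,1],[0,0,-20,0,0,0,1],[0,0,-20,0,0,0,1],[0,0,-14,0,0,0,1],[0,0,-8,0,0,0,1],[0,0,-4,0,0,0,1]]' 50; python3 -m creep '[[0,0,0,0,0,0,0.3],[0,0,0,0,0,0,0.25],[0,0,0,0,0,0,0.2],[0,0,0,0,0,0,0.1],[0,0,0,0,0,0,0],[0,0,0,0,0,0,0],[0,0,0,0,0,0,0],[0,0,0,0,0,0,0]]' 50
python3 -m creep '[[0,0,2,0,0,0,0],[0,0,4,0,0,0,0],[0,0,8,0,0,0,0],[0,0,8,0,0,0,0],[0,0,8,0,0,0,0],[0,0,6,0,0,0,0],[0,0,3,0,0,0,0],[0,0,1,0,0,0,0]]'
```

```text
time: 2.25
position: [471.7, 184.8, 230.6]
tcp_rot: [107.9, 89.9, -176.0]
force: [1.6, -0.2, 0.6]
width: 0.999
time: 2.92
position: [472.6, 183.4, 231.8]
tcp_rot: [-39.4, 90.0, 36.5]
force: [0.4, 0.5, -0.2]
width: 0.428
time: 3.58
position: [472.8, 183.5, 272.6]
tcp_rot: [-44.4, 89.9, 31.5]
force: [-0.6, 0.1, -3.6]
width: 0.315
```

```bash
python3 -m creep '[[2,-5,2,0,0,0.005,0],[4,-12,4,0,0,0.015,0],[6,-20,5,0,0,0.02,0],[8,-26,5,0,0,0.02,0],[9,-28,5,0,0,0.02,0],[9,-28,4,0,0,0.02,0],[9,-28,2,0,0,0.02,0],[9,-28,0,0,0,0.02,0]]'; python3 -m creep '[[9,-28,0,0,0,0.02,0],[9,-26,0,0,0,0.02,0],[8,-22,0,0,0,0.02,0],[8,-16,0,0,0,0.015,0],[7,-11,0,0,0,0.01,0],[5,-7,0,0,0,0.004,0],[3,-4,0,0,0,0,0],[1,-1,0,0,0,0,0]]'
python3 - <<'E'
from h import *
T=tool();print(T.round(3).tolist())
a=viewer.grab_frame("wrist")["img"];f=viewer.grab_frame("side");b=f["img"];t=viewer.grab_frame("top")["img"]
W=np.vstack([np.hstack([cv2.resize(a,(400,300)),cv2.resize(t[120:360,240:560],(400,300))]),np.hstack([cv2.resize(b[130:370,200:520],(400,300)),np.zeros((300,400,3),np.uint8)])])
cv2.imwrite("pics/c1.png",W[:,:,::-1])
E
```

```text
time: 4.25
position: [528.9, 6.5, 299.0]
tcp_rot: [-90.6, 90.0, -6.6]
force: [0.8, -0.3, -3.5]
width: 0.311
time: 4.92
position: [578.7, -107.1, 298.3]
tcp_rot: [98.7, 90.0, -172.3]
force: [-0.2, 0.4, -3.8]
width: 0.316
[[-0.001, -1.0, 0.018, 578.721], [-0.0, 0.018, 1.0, -107.126], [-1.0, 0.001, -0.0, 298.291], [0.0, 0.0, 0.0, 1.0]]
```

View pics/c1.png

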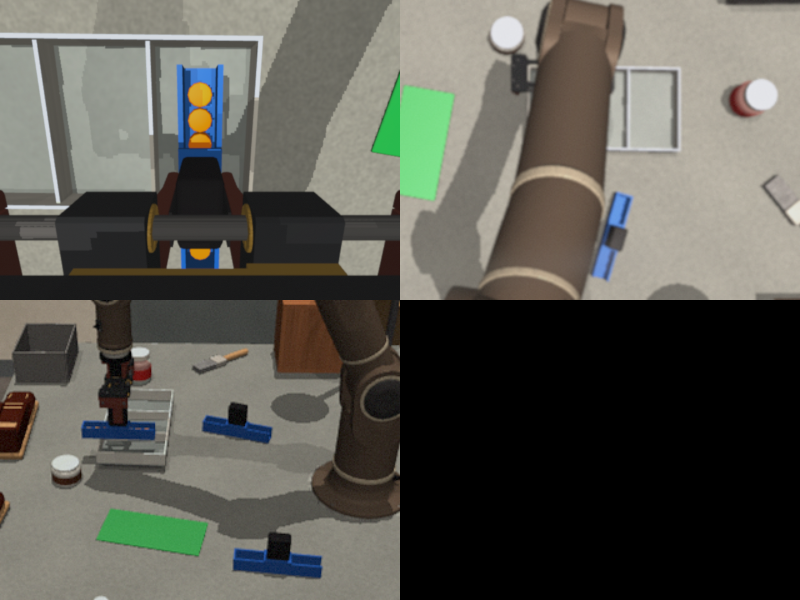

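Wrist view (top left panel): the chute is centred in bay a and plugs 8, 7 and 6 are visible at the mouth end, none spilled. The side view shows the chute level over the tray. Next I tilt to 20°.

```bash
cat > look.py <<'E'
from h import *
import sys
T=tool();f=viewer.grab_frame("wrist");im=f["img"];Tc=T@f["tool_from_camera"]
tilt=np.degrees(np.arctan2(T[0,0],-T[2,0]))
h=cv2.cvtColor(im,cv2.COLOR_RGB2HSV);m=cv2.inRange(h,(8,150,110),(26,255,255))
n,_,st,c=cv2.connectedComponentsWithStats(m)
print("tilt",tilt.round(1),"pos",T[:3,3].round(1),"blobs(u,v,area,w,h)",[(int(c[i][0]),int(c[i][1]),int(st[i][4]),int(st[i][2]),int(st[i][3])) for i in range(1,n) if st[i][4]>60 and c[i][1]<300],"t",ctrl.state()["time"])
cv2.imwrite("pics/"+sys.argv[1]+".png",im[:,:,::-1])
E
python3 look.py l0
python3 -m creep '[[0,0,0,0,-0.02,0,0],[0,0,0,-0.001,-0.05,0,0],[0,0,0,-0.001,-0.06,0,0],[0,0,0,-0.001,-0.06,0,0],[0,0,0,-0.001,-0.06,0,0],[0,0,0,-0.001,-0.05,0,0],[0,0,0,-0.001,-0.035,0,0],[0,0,0,0,-0.014,0,0]]'
python3 look.py l1
```

```text
tilt -0.0 pos [ 578.4 -105.7  298.4] blobs(u,v,area,w,h) [(319, 151, 1154, 38, 40), (319, 205, 1828, 38, 64)] t 5.1167
time: 5.78
position: [577.9, -106.1, 298.8]
tcp_rot: [-90.0, 69.9, -0.9]
force: [-0.6, -0.3, -4.5]
width: 0.316
tilt 20.1 pos [ 577.9 -106.1  298.8] blobs(u,v,area,w,h) [(319, 149, 1150, 38, 40), (319, 204, 1850, 37, 65)] t 5.8333
```

View pics/l1.png

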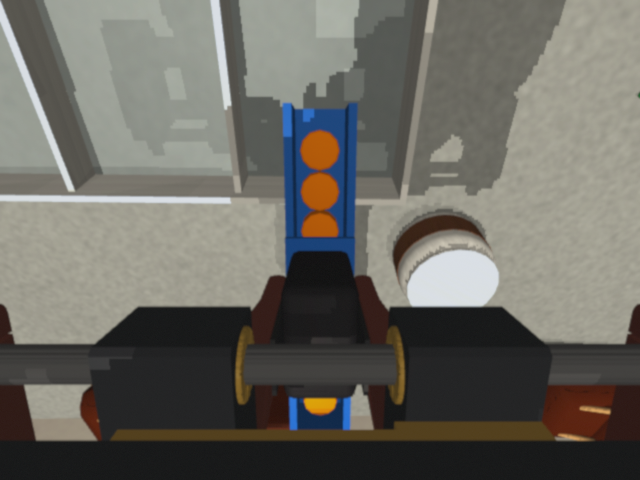

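The view at 20° shows plugs 8, 7 and 6 still in place at v = 150, 190 and 225, with the mouth at v ≈ 105 inside bay a. The polish tin sits at (445,265), well below the chute. I'll try one shake.

```bash
python3 -m creep '[[-11.3,0,-4.1,0,0,0,0],[11.3,0,4.1,0,0,0,0],[0,0,0,0,0,0,0],[0,0,0,0,0,0,0],[0,0,0,0,0,0,0],[0,0,0,0,0,0,0],[0,0,0,0,0,0,0],[0,0,0,0,0,0,0]]'
python3 look.py l2
```

```text
time: 6.5
position: [578.5, -106.6, 298.6]
tcp_rot: [-90.0, 70.0, -1.0]
force: [0.1, -0.8, -3.0]
width: 0.318
tilt 20.0 pos [ 578.5 -106.6  298.6] blobs(u,v,area,w,h) [(319, 69, 1052, 35, 33), (319, 131, 1185, 39, 40), (319, 175, 1094, 37, 38), (319, 216, 1055, 37, 38)] t 6.55
```

```bash
python3 -m creep '[[-11.3,0,-4.1,0,0,0,0],[11.3,0,4.1,0,0,0,0],[0,0,0,0,0,0,0],[0,0,0,0,0,0,0],[0,0,0,0,0,0,0],[0,0,0,0,0,0,0],[0,0,0,0,0,0,0],[0,0,0,0,0,0,0]]'
python3 look.py l3
```

```text
time: 7.22
position: [578.4, -106.6, 298.6]
tcp_rot: [-90.0, 70.0, -1.0]
force: [-0.0, 0.1, -3.3]
width: 0.312
tilt 20.0 pos [ 578.4 -106.6  298.6] blobs(u,v,area,w,h) [(342, 6, 367, 34, 19), (319, 69, 1057, 35, 32), (318, 113, 1275, 40, 42), (318, 160, 1123, 38, 38), (318, 205, 1068, 36, 38)] t 7.2667
```

```bash
python3 -m creep '[[-7.5,0,-2.7,0,0,0,0],[7.5,0,2.7,0,0,0,0],[0,0,0,0,0,0,0],[0,0,0,0,0,0,0],[0,0,0,0,0,0,0],[0,0,0,0,0,0,0],[0,0,0,0,0,0,0],[0,0,0,0,0,0,0]]'
python3 look.py l4
```

```text
time: 7.93
position: [578.6, -106.6, 298.6]
tcp_rot: [-90.0, 70.0, -1.0]
force: [-0.4, -0.1, -3.6]
width: 0.316
tilt 20.0 pos [ 578.6 -106.6  298.6] blobs(u,v,area,w,h) [(342, 6, 386, 34, 19), (319, 50, 2277, 37, 73), (318, 127, 1212, 39, 41), (318, 176, 1096, 37, 38), (318, 221, 950, 37, 32)] t 7.9833
```

View pics/l4.png

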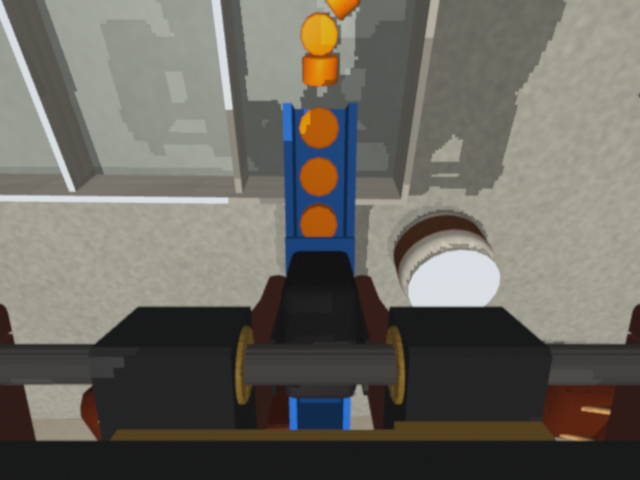

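The view shows three plugs in bay a at (343,5), (319,35) and (320,70). Five remain in the chute, with plug 5 at v = 127. I'll level it, move to bay b and tilt again.

```bash
python3 -m creep '[[0,0,0,0,0.02,0,0],[0,0,0,0.001,0.05,0,0],[0,0,0,0.001,0.06,0,0],[0,0,0,0.001,0.06,0,0],[0,0,0,0.001,0.06,0,0],[0,-2,0,0.001,0.05,0,0],[0,-5,0,0.001,0.035,0,0],[0,-9,0,0,0.014,0,0]]'
python3 -m creep '[[0,-12,0,0,0,0,0],[-1,-15,0,0,0,0,0],[-1,-17,0,0,0,0,0],[0,-16,0,0,0,0,0],[0,-12,0,0,0,0,0],[0,-8,0,0,0,0,0],[0,-4,0,0,0,0,0],[0,-2,0,0,0,0,0]]'
python3 -m creep '[[0,0,0,0,-0.02,0,0],[0,0,0,-0.001,-0.05,0,0],[0,0,0,-0.001,-0.06,0,0],[0,0,0,-0.001,-0.06,0,0],[0,0,0,-0.001,-0.06,0,0],[0,0,0,-0.001,-0.05,0,0],[0,0,0,-0.001,-0.035,0,0],[0,0,0,0,-0.014,0,0]]'
python3 look.py m1
```

```text
time: 8.65
position: [579.2, -121.6, 298.6]
tcp_rot: [79.5, 89.9, 168.7]
force: [-0.5, 0.4, -3.5]
width: 0.314
time: 9.32
position: [576.5, -209.3, 298.6]
tcp_rot: [-66.2, 90.0, 22.8]
force: [-0.2, 0.3, -3.8]
width: 0.314
time: 9.98
position: [576.3, -207.6, 298.7]
tcp_rot: [-89.9, 69.9, -0.8]
force: [-0.6, 0.6, -3.4]
width: 0.319
tilt 20.1 pos [ 576.3 -207.6  298.7] blobs(u,v,area,w,h) [(545, 5, 296, 30, 19), (507, 49, 2397, 48, 73), (318, 125, 1223, 39, 41), (318, 174, 1099, 37, 38), (318, 220, 981, 37, 33)] t 10.0333
```

```bash
python3 -m creep '[[-11.3,0,-4.1,0,0,0,0],[11.3,0,4.1,0,0,0,0],[0,0,0,0,0,0,0],[0,0,0,0,0,0,0],[0,0,0,0,0,0,0],[0,0,0,0,0,0,0],[0,0,0,0,0,0,0],[0,0,0,0,0,0,0]]'
python3 look.py m2
python3 -m creep '[[-7.5,0,-2.7,0,0,0,0],[7.5,0,2.7,0,0,0,0],[0,0,0,0,0,0,0],[0,0,0,0,0,0,0],[0,0,0,0,0,0,0],[0,0,0,0,0,0,0],[0,0,0,0,0,0,0],[0,0,0,0,0,0,0]]'
python3 look.py m3
```

```text
time: 10.7
position: [576.5, -208.6, 298.5]
tcp_rot: [-90.0, 70.0, -1.0]
force: [0.8, -0.4, -3.6]
width: 0.322
tilt 20.0 pos [ 576.5 -208.6  298.5] blobs(u,v,area,w,h) [(547, 6, 321, 31, 19), (509, 49, 2392, 49, 73), (319, 39, 1112, 37, 32), (317, 113, 1277, 39, 42), (317, 166, 1103, 38, 39), (317, 215, 1047, 36, 38)] t 10.75
time: 11.42
position: [576.6, -208.6, 298.6]
tcp_rot: [-90.0, 70.0, -1.0]
force: [0.7, -0.2, -3.6]
width: 0.32
tilt 20.0 pos [ 576.6 -208.6  298.6] blobs(u,v,area,w,h) [(547, 6, 312, 31, 19), (509, 49, 2401, 48, 74), (319, 38, 1108, 37, 32), (318, 78, 1086, 35, 41), (317, 134, 1186, 38, 40), (317, 186, 1084, 37, 39), (317, 227, 594, 36, 21)] t 11.4667
```

```bash
python3 -m creep '[[-11.3,0,-4.1,0,0,0,0],[11.3,0,4.1,0,0,0,0],[0,0,0,0,0,0,0],[0,0,0,0,0,0,0],[0,0,0,0,0,0,0],[0,0,0,0,0,0,0],[0,0,0,0,0,0,0],[0,0,0,0,0,0,0]]'
python3 look.py m4
```

```text
time: 12.13
position: [576.4, -208.6, 298.6]
tcp_rot: [-90.0, 70.0, -1.0]
force: [-0.4, -0.2, -3.3]
width: 0.316
tilt 20.0 pos [ 576.4 -208.6  298.6] blobs(u,v,area,w,h) [(547, 6, 320, 32, 19), (509, 49, 2399, 48, 73), (319, 38, 1102, 38, 32), (317, 81, 1252, 37, 44), (316, 126, 1216, 39, 41), (316, 179, 1094, 37, 39)] t 12.1833
```

View pics/m4.png

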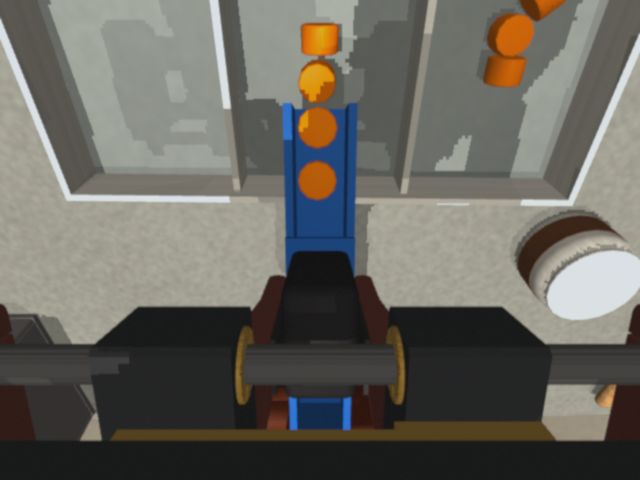

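The view shows bay b with plugs at (319,38) and (317,81). The third is probably stacked or leaning near the mouth, and two remain in the chute at v = 126 and 179. I'll lift straight up before levelling.

```bash
python3 -m creep '[[0,0,2,0,0,0,0],[0,0,5,0,0,0,0],[0,0,8,0,0,0,0],[0,0,9,0,0,0,0],[0,0,8,0,0,0,0],[0,0,5,0,0,0,0],[0,0,2,0,0,0,0],[0,0,1,0,0,0,0]]'
python3 look.py m5
```

```text
time: 12.85
position: [576.7, -208.6, 339.5]
tcp_rot: [-90.1, 69.9, -1.0]
force: [-0.1, 0.4, -3.8]
width: 0.319
tilt 20.1 pos [ 576.7 -208.6  339.5] blobs(u,v,area,w,h) [(511, 4, 163, 23, 13), (482, 40, 1742, 40, 63), (319, 30, 802, 32, 27), (317, 66, 904, 32, 37), (316, 126, 1217, 39, 41), (316, 179, 1095, 37, 38)] t 12.9
```

View pics/m5.png

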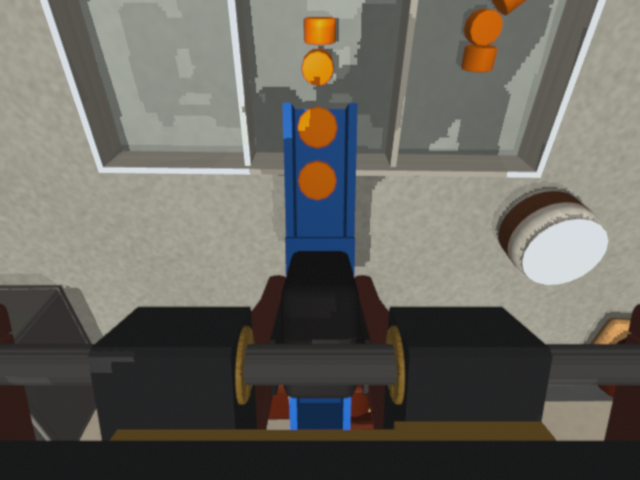

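```bash
python3 -m creep '[[0,0,0,0,0.02,0,0],[0,0,0,0.001,0.05,0,0],[0,0,0,0.001,0.06,0,0],[0,0,0,0.001,0.06,0,0],[0,0,0,0.001,0.06,0,0],[0,-2,0,0.001,0.05,0,0],[0,-5,0,0.001,0.035,0,0],[0,-9,0,0,0.014,0,0]]'
python3 -m creep '[[0,-12,-2,0,0,0,0],[-1,-15,-5,0,0,0,0],[-1,-17,-7,0,0,0,0],[0,-16,-8,0,0,0,0],[0,-12,-8,0,0,0,0],[0,-8,-6,0,0,0,0],[0,-4,-4,0,0,0,0],[0,-2,-1,0,0,0,0]]'
python3 look.py n0
```

```text
time: 13.57
position: [577.2, -223.6, 338.0]
tcp_rot: [79.6, 89.8, 168.7]
force: [-0.2, -0.3, -3.4]
width: 0.314
time: 14.23
position: [574.2, -311.2, 296.5]
tcp_rot: [62.9, 89.9, 151.9]
force: [-0.9, 0.6, -3.0]
width: 0.317
tilt -0.1 pos [ 574.2 -311.2  296.5] blobs(u,v,area,w,h) [(317, 126, 1219, 39, 41), (316, 179, 1095, 37, 38), (626, 211, 1298, 31, 54), (476, 202, 638, 32, 24), (480, 235, 753, 32, 31)] t 14.2833
```

View pics/n0.png

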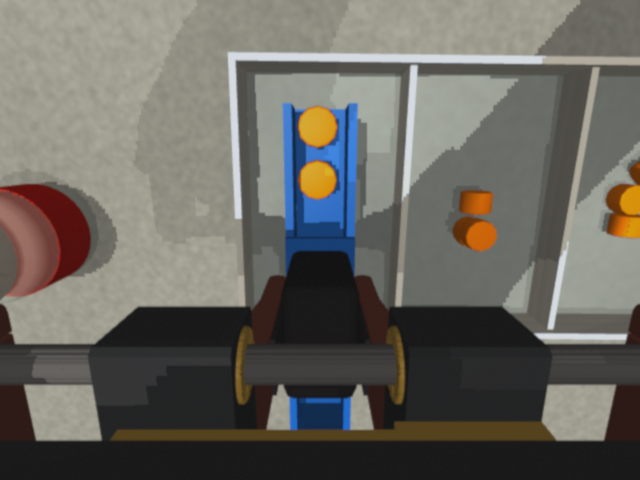

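The view shows bay b with one plug at (477,202) and a tilted one at (475,235) that seems to lie on the third. The chute is centred in bay c with two plugs left.

```bash
python3 -m creep '[[0,0,0,0,-0.02,0,0],[0,0,0,-0.001,-0.05,0,0],[0,0,0,-0.001,-0.06,0,0],[0,0,0,-0.001,-0.06,0,0],[0,0,0,-0.001,-0.06,0,0],[0,0,0,-0.001,-0.05,0,0],[0,0,0,-0.001,-0.035,0,0],[0,0,0,0,-0.014,0,0]]'
python3 -m creep '[[-11.3,0,-4.1,0,0,0,0],[11.3,0,4.1,0,0,0,0],[0,0,0,0,0,0,0],[0,0,0,0,0,0,0],[-11.3,0,-4.1,0,0,0,0],[11.3,0,4.1,0,0,0,0],[0,0,0,0,0,0,0],[0,0,0,0,0,0,0]]'
python3 look.py n1
python3 -m creep '[[-11.3,0,-4.1,0,0,0,0],[11.3,0,4.1,0,0,0,0],[0,0,0,0,0,0,0],[0,0,0,0,0,0,0],[-11.3,0,-4.1,0,0,0,0],[11.3,0,4.1,0,0,0,0],[0,0,0,0,0,0,0],[0,0,0,0,0,0,0]]'
python3 look.py n2
```

```text
time: 14.95
position: [574.5, -309.9, 298.5]
tcp_rot: [-90.0, 69.8, -1.0]
force: [0.4, -0.0, -2.5]
width: 0.315
time: 15.62
position: [575.1, -310.1, 298.0]
tcp_rot: [-90.1, 69.9, -0.9]
force: [-0.6, -0.3, -1.7]
width: 0.314
tilt 20.1 pos [ 575.1 -310.1  298. ] blobs(u,v,area,w,h) [(315, 46, 1828, 41, 50), (513, 37, 1170, 44, 33), (509, 78, 1414, 48, 44)] t 15.6667
time: 16.33
position: [574.9, -310.3, 297.8]
tcp_rot: [-90.1, 70.0, -1.0]
force: [-0.3, 0.2, -2.6]
width: 0.316
tilt 20.0 pos [ 574.9 -310.3  297.8] blobs(u,v,area,w,h) [(314, 37, 1131, 37, 32), (513, 38, 1167, 43, 33), (248, 41, 1152, 38, 33), (509, 79, 1430, 48, 44)] t 16.3833
```

```bash
python3 -m creep '[[-4,0,0,0,-0.02,0,0],[-9,0,1,-0.001,-0.045,0,0],[-11,0,1,-0.001,-0.05,0,0],[-11,0,1,-0.001,-0.05,0,0],[-11,0,1,-0.001,-0.05,0,0],[-11,0,1,-0.001,-0.05,0,0],[-9,0,0,-0.001,-0.035,0,0],[-4,0,0,0,-0.014,0,0]]'
python3 -m creep '[[0,0,0,0,0,0,0],[-9,0,-7,0,0,0,0],[9,0,7,0,0,0,0],[0,0,0,0,0,0,0],[0,0,0,0,0,0,0],[-9,0,-7,0,0,0,0],[9,0,7,0,0,0,0],[0,0,0,0,0,0,0]]'
python3 look.py n3
python3 -m creep '[[4,0,10,0,0.03,0,0],[8,0,14,0.002,0.08,0,0],[10,0,14,0.002,0.1,0,0],[12,0,12,0.002,0.11,0,0],[12,0,10,0.002,0.11,0,0],[10,0,6,0.002,0.11,0,0],[8,0,4,0.001,0.09,0,0],[6,0,0,0,0.033,0,0]]'
python3 look.py n4
```

```text
time: 17.05
position: [502.3, -311.1, 302.5]
tcp_rot: [-90.2, 52.0, -1.3]
force: [-0.6, -0.2, -4.0]
width: 0.316
time: 17.72
position: [505.4, -310.6, 303.3]
tcp_rot: [-90.2, 51.9, -1.1]
force: [0.9, -0.4, -2.6]
width: 0.317
tilt 38.0 pos [ 505.4 -310.6  303.3] blobs(u,v,area,w,h) [(249, 11, 900, 39, 26), (317, 9, 718, 37, 22), (511, 34, 2776, 60, 72)] t 17.7667
time: 18.43
position: [575.4, -308.2, 369.4]
tcp_rot: [-86.4, 88.9, 3.0]
force: [0.7, 0.8, -2.1]
width: 0.318
tilt 1.1 pos [ 575.4 -308.2  369.4] blobs(u,v,area,w,h) [(578, 156, 445, 29, 26), (558, 188, 954, 30, 42), (438, 181, 396, 24, 18), (270, 182, 390, 23, 19), (439, 206, 469, 26, 24)] t 18.4833
```

View pics/n4.png

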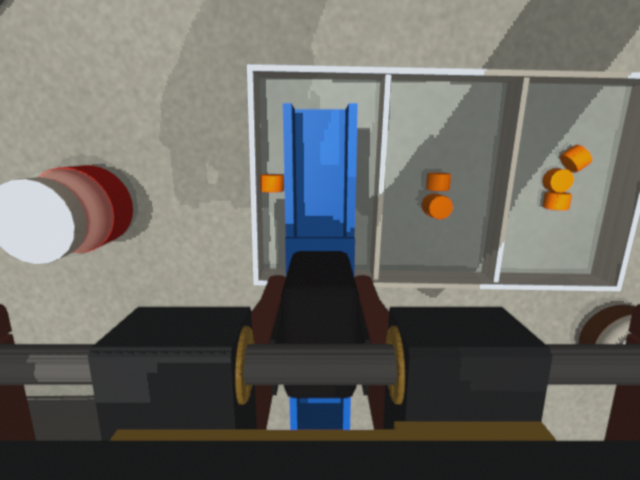

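The view shows an empty chute, with bay a holding 3 plugs, bay b 2 visible and bay c at least 1 beside the chute. Now I return to the mat.

```bash
python3 -m creep '[[-6,10,0,0,0.01,-0.013,0],[-6,22,0,0,0.01,-0.013,0],[-6,32,0,0,0,-0.013,0],[-6,34,0,0,0,-0.013,0],[-6,34,0,0,0,-0.013,0],[-6,34,0,0,0,-0.013,0],[-6,34,0,0,0,-0.013,0],[-6,34,0,0,0,-0.013,0]]'; python3 -m creep '[[-6,34,-6,0,0,-0.013,0],[-6,34,-8,0,0,-0.013,0],[-6,34,-12,0,0,-0.013,0],[-6,34,-14,0,0,-0.013,0],[-6,34,-14,0,0,-0.013,0],[-6,32,-12,0,0,-0.013,0],[-6,26,-8,0,0,-0.013,0],[-6,14,-4,0,0,-0.013,0]]'
python3 - <<'E'
from h import *
T=tool();print(T.round(3).tolist(),"yaw",np.degrees(np.arctan2(-T[0,2],T[1,2])))
Rt=R.from_euler('z',-13,degrees=True).as_matrix()@np.array([[0,-1,0],[0,0,1],[-1,0,0]])
print(R.from_matrix(Rt@T[:3,:3].T).as_rotvec())
t=viewer.grab_frame("top");im=t["img"];m=cv2.inRange(cv2.cvtColor(im,cv2.COLOR_RGB2HSV),(8,150,110),(26,255,255))
cv2.imwrite("pics/t2.png",cv2.resize(im[160:250,330:480],(750,450),interpolation=cv2.INTER_CUBIC)[:,:,::-1])
E
```

```text
time: 19.15
position: [524.0, -74.3, 368.3]
tcp_rot: [-55.4, 89.7, 27.8]
force: [0.9, 0.4, -3.6]
width: 0.321
time: 19.82
position: [475.3, 169.5, 289.3]
tcp_rot: [-23.2, 89.7, 54.3]
force: [0.5, -0.6, -2.6]
width: 0.317
[[0.003, -0.976, 0.217, 475.318], [0.004, 0.217, 0.976, 169.457], [-1.0, -0.002, 0.004, 289.34], [0.0, 0.0, 0.0, 1.0]] yaw -12.533540188050482
[-0.00355731  0.00257874 -0.00813775]
```

View pics/t2.png

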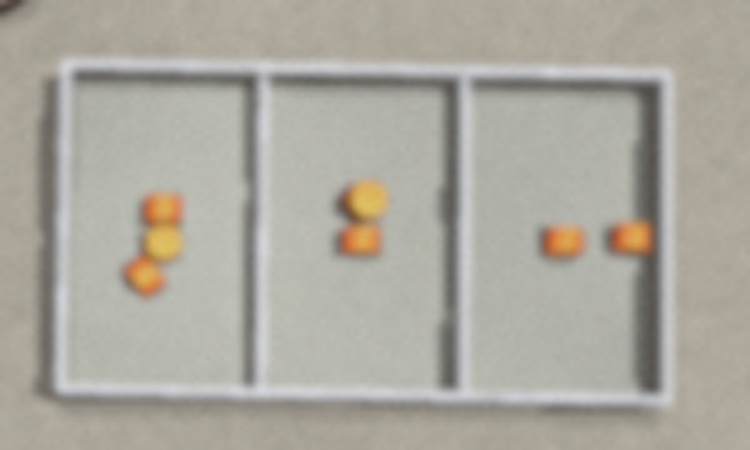

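The top view shows 3 plugs in bay a and 2 in bay c. Bay b has 2 visible, and the upper one looks stacked on the third. Now I lower onto the mat.

```bash
python3 -m creep '[[1,4,-3,-0.0036,0.0026,-0.008,0],[1,3,-8,0,0,0,0],[0,0,-11,0,0,0,0],[0,0,-11,0,0,0,0],[0,0,-8,0,0,0,0],[0,0,-5,0,0,0,0],[0,0,-3,0,0,0,0],[0,0,-1,0,0,0,0]]'
python3 -m creep '[[0,0,-1,0,0,0,0],[0,0,-1,0,0,0,0],[0,0,-0.5,0,0,0,0],[0,0,-0.5,0,0,0,0],[0,0,-0.5,0,0,0,0],[0,0,-0.5,0,0,0,0],[0,0,0,0,0,0,0],[0,0,0,0,0,0,0]]'
```

```text
time: 20.53
position: [478.9, 172.2, 239.7]
tcp_rot: [178.9, 89.8, -104.4]
force: [0.4, 0.7, -3.5]
width: 0.319
time: 21.2
position: [478.9, 172.6, 236.5]
tcp_rot: [-163.5, 89.8, -86.8]
force: [0.1, -0.2, -2.5]
width: 0.312
```

```bash
python3 -m creep '[[0,0,-0.5,0,0,0,0],[0,0,-0.5,0,0,0,0],[0,0,-0.5,0,0,0,0],[0,0,-0.5,0,0,0,0],[0,0,0,0,0,0,0],[0,0,0,0,0,0,0],[0,0,0,0,0,0,0],[0,0,0,0,0,0,0]]'
python3 -m creep '[[0,0,-0.5,0,0,0,0],[0,0,-0.5,0,0,0,0],[0,0,-0.5,0,0,0,0],[0,0,-0.5,0,0,0,0],[0,0,0,0,0,0,0],[0,0,0,0,0,0,0],[0,0,0,0,0,0,0],[0,0,0,0,0,0,0]]'
```

```text
time: 21.87
position: [479.0, 172.5, 234.6]
tcp_rot: [-160.0, 89.8, -83.3]
force: [-0.7, -0.5, 3.3]
width: 0.316
time: 22.53
position: [479.0, 172.5, 234.6]
tcp_rot: [-149.6, 89.9, -72.9]
force: [-8.2, -3.3, 28.0]
width: 0.317
```

Contact is at TCP z ≈ 234.6. I'll ease off, open and retreat.

```bash
python3 -m creep '[[0,0,0.5,0,0,0,0],[0,0,0.5,0,0,0,0],[0,0,0.5,0,0,0,0],[0,0,0.3,0,0,0,0],[0,0,0,0,0,0,0.4],[0,0,0,0,0,0,0.5],[0,0,0,0,0,0,0.7],[0,0,0,0,0,0,0.9]]'
python3 -m creep '[[0,0,0,0,0,0,1],[0,0,0,0,0,0,1],[0,0,0,0,0,0,1],[0,0,0,0,0,0,1],[0,0,0,0,0,0,1],[0,0,0,0,0,0,1],[0,0,0,0,0,0,1],[0,0,0,0,0,0,1]]'
python3 -m creep '[[0,0,4,0,0,0,1],[0,0,10,0,0,0,1],[0,0,20,0,0,0,1],[0,0,25,0,0,0,1],[0,0,25,0,0,0,1],[0,0,25,0,0,0,1],[0,0,15,0,0,0,1],[-5,0,5,0,0,0,1]]'
python3 - <<'E'
from h import *
a=viewer.grab_frame("wrist")["img"];b=viewer.grab_frame("side")["img"];t=viewer.grab_frame("top")["img"]
W=np.vstack([np.hstack([cv2.resize(a,(400,300)),cv2.resize(t[120:360,60:560],(400,300))]),np.hstack([cv2.resize(b[130:370,200:520],(400,300)),cv2.resize(b[190:270,270:350],(400,300),interpolation=cv2.INTER_CUBIC)])])
cv2.imwrite("pics/c2.png",W[:,:,::-1]);print(ctrl.state()["force"],ctrl.state()["time"])
E
```

```text
time: 23.2
position: [479.0, 172.7, 234.0]
tcp_rot: [-165.6, 89.8, -88.9]
force: [0.2, 0.4, -0.5]
width: 0.583
time: 23.87
position: [478.9, 172.6, 234.2]
tcp_rot: [-164.6, 89.8, -87.9]
force: [0.2, 0.3, -0.4]
width: 1.005
time: 24.53
position: [474.9, 172.7, 366.8]
tcp_rot: [-81.5, 89.7, -4.8]
force: [0.3, -0.1, -0.0]
width: 1.002
[ 0.56230721 -0.73452566 -0.40068885] 24.6833
```

View pics/c2.png

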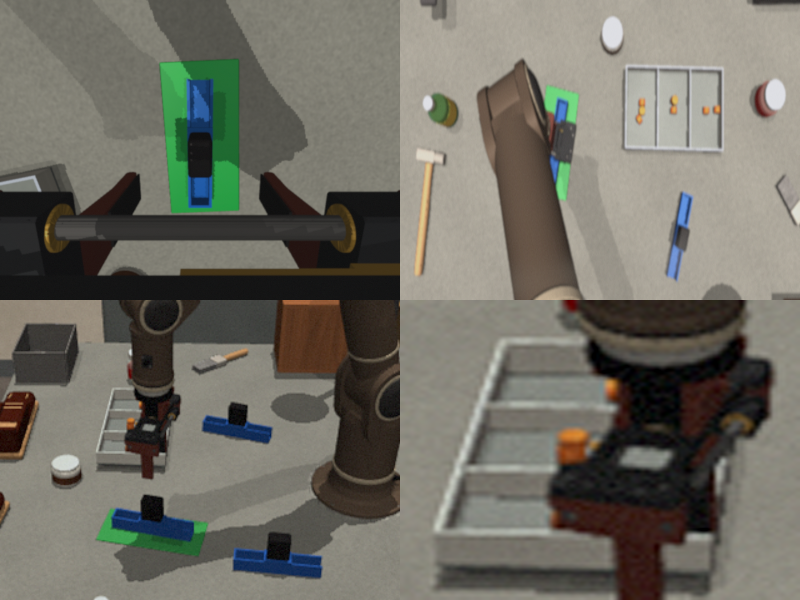

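The final view shows the empty shaker upright and wholly on its mat. The side crop shows the tall two-plug stack in bay b.

```bash
python3 -c "
from rig import ctrl
print(ctrl.sign_off())"
```

```text
the job is handed in; nothing more can be done
None
```

I shook all eight plugs out into the three tray bays and stood the empty shaker upright back on its green mat. The job was handed in at about 24.7 s of the 64 s allowed.

- **Plugs:** I poured at a 20° tilt with short shakes, then tipped the shaker to 38° to empty it. The last pictures show 3 plugs in bay a and 2 in bay c.
- **Bay b:** I believe it holds 3 plugs. Only 2 can be counted directly. The side view shows a tall stack there, which fits one plug lying on another. The count of plugs leaving the chute also gives 3.
- **Shaker:** The last pictures show it upright, empty and wholly on the mat, with the gripper open and clear of it.
- **Set-down:** I pressed down a little too far, and the wrist force reached about 28 N. I eased off before opening the gripper.
- **Polish, glue and primer:** All three look unmoved in the last top view; I judged this by eye and did not measure it.

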